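Eject the used chip with the joystick

TASK

The plain used chip lies in one of the two lanes of the bench-top ejector. Lean the ejector's joystick to that lane's side, gently up to its stop so that the blade pushes the chip off the deck's edge into the waste tray, keep it held over for about two seconds more, then let go so that it springs back upright. Keep the hand away from the deck, chips and tray, do not shove or rock the ejector, which stands loose on its feet, and leave the chip with the two ports, the tray and the other things where they are.

Things in the scene. Friction and masses are not known exactly. Their poses are not given: they have to be found in the camera images.
- ejector: Chip ejector, 240 mm long, about 2.4 kg, loose on rubber feet. Origin at bench height; x to the drop edge, y left, z up. Black joystick panel, top 57 mm up, x = -183 to -83 mm, 130 mm wide; white drive housing x = -85 to -40, top 110 mm up; dark steel deck 190 mm wide, top 80 mm up, to the drop edge at x = +57. Lanes centred at y = +42 (left) and -42 (right), rails 10 mm high. It slides or rocks if the knob is pushed with some 11 N.
- knob (a point): Centre of the joystick's black ball knob, 30 mm in diameter, on a 12 mm steel shaft. The pivot lies at x = -130, y = 0 mm of the ejector, 45 mm above the bench, and the knob's centre 90 mm from it, so 135 mm above the bench when upright. A rubber boot covers the shaft up to 77 mm. Nothing stands within 40 mm of the upright knob.
- used_chip: The used chip: plain clear plastic slab 24 (x) x 50 (y) x 6 mm, about 15 g, lying in one of the lanes ahead of its upright steel blade (4 x 52 x 20 mm). Origin: centre of its underside. It drops once its middle has passed the drop edge. The blade follows the stick at once, about 10 mm for each 0.1 rad; where the blades rest varies by 12 mm.
- panel (a point): Centre of the joystick panel's top, 57 mm above the bench, straight below the upright knob; axes as the ejector's. Leaning the stick left (+y) drives the left lane's blade to the drop edge, right the right one's. It springs back upright, also fore and aft. The unseen hard stop on a side lies anywhere from 0.23 to 0.47 rad of lean, differing by unit; the chip drops only in the last 0.03 rad. The knob takes 1 to 2.5 N short of it.
- ported_chip: The chip that stays: the same slab with two upright white round ports, 12 mm in diameter and 16 mm high, on top; it lies in the other lane, whose blade then moves back. Origin: centre of its underside.
- tray: Grey open waste tray 140 (x) x 240 (y) x 40 mm, walls and floor about 4 mm, standing on the bench below the drop edge, its near wall tucked under the deck. Origin: centre of its underside.
- brick: Black power brick 110 x 50 x 32 mm on the bench; bystander. Origin: centre of its underside.
- jar: Glass jar, 48 mm in diameter, 60 mm high; bystander. Origin: centre of its underside.
- bottle: White bottle, 60 mm in diameter, 120 mm high; bystander. Origin: centre of its underside.
Mind the look-alikes: they are no part of the job. Of the things shaped like the used_chip, the clear one is meant.

How it is judged:
By the outcome, as a careful person would: the job done as asked, in the order asked, and still so for the second after the job is handed in, with the robot touching nothing.
It also fails if it takes over 58 s, if anything falls off the work surface, if the arm or the gripper's body presses on something with over 40 N, if the wrist force passes 120 N, or if a joint passes its speed limit or range.

ROBOT

A 6-joint arm with a two-finger parallel gripper is mounted at the origin on the work surface. World frame = base frame: x ahead of the robot, y to its left, z up, the work surface at z = 0. Lengths are in m, angles in degrees, forces in N, time in s.
With the tool pointing down it reaches from about 0.375 to 0.9 m from the base axis. Payload 3.1 kg.
Tool frame: the origin (TCP) lies at the very end of the fingers, on their centre line; the grasp point (between the pads) lies 19 mm behind it; z points along the fingers, y is the line along which they close (so a half turn about z gives the same grasp; the last joint's range is limited). The gripper opens to 87 mm and grips with 3 to 60 N. Pads are 19 mm wide; open, the fingers measure 117 mm over their backs; the gripper's body (75 mm by 190 mm) begins 51 mm behind the grasp point.
Start: joints at [-10.227, 30.224, 82.088, -0, 67.689, -10.227], TCP at [0.625, 0, 0.223] pointing down, gripper open.
Joint ranges: [-176.69, 176.69], [-43.24, 126.21], [12.49, 139.97], [-82, 262], [0, 151.66], [-163.58, 163.58]. Speed limits (degrees/s): [159.86, 159.86, 180, 180, 180, 180].

INTERFACE

Orientations are given as a 3x3 rotation matrix whose columns are the frame's x, y, z axes.
In Python, from rig import bot gives the robot as it stands.
- The arm moves only by the tool move_arm, never from a script. Its argument "increments" is a list of rows, each an object with "xyz": the shift along the tool's x, y, z in mm, a list of three; "roll": the turn about the tool's z in rad; "grip": the opening in per cent of the stroke, from 0 (shut) to 100 (fully open). A call has 1 to 5 rows; each row shifts and turns the commanded pose from where the row before left it, along the tool's axes as they then stand; what a row does not reach is not made up. A row lasts 1/12 s, in which the tool goes at most 41.7 mm and 7.16 degrees, less where a joint would pass 70% of its speed; a pose out of reach is approached as far as the arm can. A call is refused whole if a number of a shift passes 41.7 or a number of a turn 0.125, either way. A call with a gripper value outside its range is refused whole. The fingers move at their own pace and stop on an object; the grip force is fixed at half the most. Time passes only in rows, so rows that do not move let the fingers close. It gives the time, the measured TCP pose, the force, the opening and the grip force at its end, in the units of the state.
- bot.read_state(): the state, without advancing time (a new reading comes with each control period).
- bot.capture(name): name is "scene" or "side" or "wrist"; returns (picture, depth): 400x640x3 uint8, red, green, blue; 400x640 float32, m along the optical axis (not along the pixel's ray), 0 where there is no reading.
- bot.camera_model(name): a dict with "intrinsics" (3x3 intrinsics, pixels), "D" ([k1, k2, p1, p2, k3] as OpenCV has them; the pictures are not rectified), "rvec" (rotation vector, rad) and "tvec" (3), from world to camera coordinates, as OpenCV has them; the wrist camera has in their place "tool_from_camera" (4x4, takes a point from camera to tool coordinates, whose origin is the TCP and whose axes are the flange's). Camera axes: x right, y down, z forward; pixel columns grow to the right and rows downward; lengths in m; the calibration is good to about 2 mm. A picture is of the moment at which its call begins: read the wrist's pose just before it. camera_model takes no time and is no camera call.
- bot.hand_in(): hands the job in; it is judged then, once.
Trained networks look in the newest picture that a camera, given by its name, has taken for a name from the list of things; names that differ only in an ending like _2 or _b are one class to them, and where a whole thing is asked for, a point or a joint stands for the part that bears it (a point fixed in the world has none). Each returns a list of dicts, best first, with "conf" (0 to 1); they miss things now and then, are a little off and sometimes report something else, mostly with a low value. They report only what shows in the picture. A call takes as long as a camera call. They do not tell look-alikes from the thing itself.
- bot.spot_in(label, camera): "at" ([x, y, z] in m, in the coordinates of the camera as it stood for that picture, good to about 4 mm: the middle of the surface that is visible of it).
- bot.trace(label, camera): "mask" (400x640 bool, what is visible of it).
The state is a dict: "time_s": time; "joint_positions": joint angles; "qvel": joint speeds; "tau": joint torques, N m; "position": TCP position; "tcp_rot": TCP orientation; "force": force on the tool from outside, world axes, zero at the start; "moment": the same for the moment, N m; "opening": opening from 0.0 (shut) to 1.0 (fully open); "grasp_force": force on a finger pad.
Only numpy, scipy, OpenCV 4.12 (cv2) and the standard library are available. Lean on these libraries where they do the work, as an engineer would, in place of code of your own. Each camera call takes 0.05 s, during which the arm holds its last target. There are 200 camera calls.

## Working session

There is one attempt and no reset: what is moved stays moved. The work goes in short steps, Python scripts to look and compute and a tool call to move; the robot and the scene stay as the last step left them, time stands still between calls to the robot, and variables do not carry over. Pictures are saved under pics/ and viewed, at most 10 in all, crops included, and the job is handed in when it is done.

Besides the shell and the picture viewer there is one more tool, called after ">>>" in YAML: its name, and indented under it one key for each argument. move_arm: Moves the arm, as the interface text tells. Its arguments: {"type":"object","properties":{"increments":{"type":"array"}},"required":["increments"]}

```bash
mkdir -p pics
cat > h.py <<'E'
import numpy as np, cv2
from rig import bot
def w2c(n):
    m=bot.camera_model(n); T=np.eye(4)
    if 'rvec' in m:
        T[:3,:3]=cv2.Rodrigues(np.array(m['rvec'],float))[0]; T[:3,3]=np.ravel(m['tvec']); return m,np.linalg.inv(T)
    s=bot.read_state(); W=np.eye(4); W[:3,:3]=s['tcp_rot']; W[:3,3]=s['position']
    return m,W@np.array(m['tool_from_camera'])
def cloud(n,mask,d):
    m,C=w2c(n); v,u=np.nonzero(mask&(d>0)); z=d[v,u]
    p=cv2.undistortPoints(np.stack([u,v],1).astype(float)[:,None],np.array(m['intrinsics']),np.array(m['D'],float))[:,0]
    P=np.c_[p*z[:,None],z]; return P@C[:3,:3].T+C[:3,3]
E
python3 - <<'E'
from h import *
for n in ['scene','side']:
    im,d=bot.capture(n); cv2.imwrite(f'pics/{n}0.png',im[:,:,::-1]); np.save(f'{n}0.npy',d)
    m,C=w2c(n); print(n,C.round(3).tolist())
    for l in ['knob','panel','ejector','used_chip','ported_chip','tray']:
        for r in bot.spot_in(l,n)[:3]: print(l,round(r['conf'],2),(C[:3,:3]@r['at']+C[:3,3]).round(3))
print(bot.read_state())
E
```

```text
scene [[0.484, 0.753, -0.447, 1.126], [0.875, -0.424, 0.233, -0.311], [-0.014, -0.504, -0.864, 1.138], [0.0, 0.0, 0.0, 1.0]]
panel 0.85 [0.613 0.017 0.086]
ejector 0.97 [0.61  0.017 0.082]
used_chip 0.6 [0.677 0.044 0.081]
used_chip 0.47 [ 0.771 -0.143  0.008]
ported_chip 0.67 [0.66  0.123 0.081]
tray 0.9 [0.734 0.107 0.006]
side [[-0.98, -0.11, 0.164, 0.396], [-0.196, 0.471, -0.86, 1.011], [0.017, -0.876, -0.483, 0.679], [0.0, 0.0, 0.0, 1.0]]
knob 0.55 [0.507 0.046 0.135]
panel 0.94 [0.564 0.103 0.075]
ejector 0.68 [0.561 0.1   0.079]
used_chip 0.54 [ 0.766 -0.136  0.012]
ported_chip 0.7 [0.655 0.135 0.092]
ported_chip 0.28 [0.559 0.1   0.079]
tray 0.62 [0.742 0.123 0.008]
{'time_s': 0.7, 'joint_positions': array([-1.02269767e+01,  3.02218683e+01,  8.20861035e+01, -1.82803429e-03,
        6.76887173e+01, -1.02280746e+01]), 'qvel': array([-0.02955977,  0.02576357, -0.05240644,  0.08583275, -0.05181937,
        0.08974548]), 'tau': array([-3.32137251e-04, -4.39863002e+01, -1.76952517e+01,  6.34431140e-02,
        5.03280375e-02, -3.56341764e-05]), 'position': array([6.24994882e-01, 2.47158184e-05, 2.22574855e-01]), 'tcp_rot': array([[-3.12737652e-05,  9.99999998e-01,  5.16280553e-05],
       [ 9.99999999e-01,  3.12757946e-05, -3.93076106e-05],
       [-3.93092252e-05,  5.16268260e-05, -9.99999998e-01]]), 'force': array([ 0.81842904, -0.15759395, -0.38266687]), 'moment': array([-0.00088774,  0.03536834,  0.02311779]), 'grasp_force': 0.0, 'opening': 0.9978335291200583}
```

View pics/scene0.png

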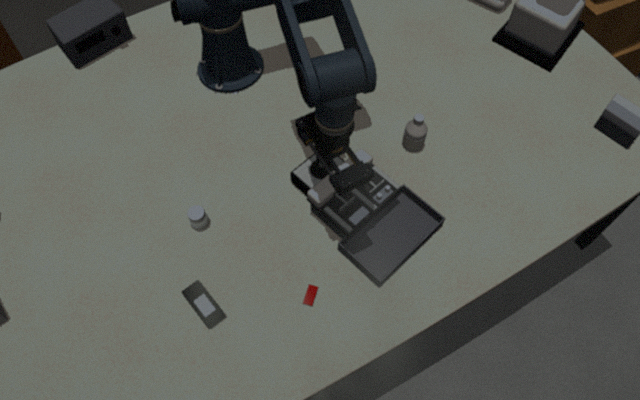

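View pics/side0.png

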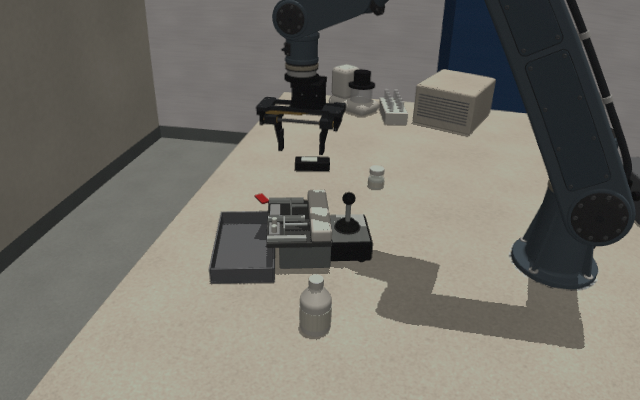

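The side view shows the ejector (panel and knob at about (349,198)), with the deck to the left of it and the tray beyond. A red slab at scene (311,295) and side (262,198) is a look-alike. Next I'll take the wrist view and enlarge the deck.

Run:
```python
from h import *
im,d=bot.capture('wrist'); m,C=w2c('wrist'); np.save('w0.npy',d)
for l in ['knob','panel','ejector','used_chip','ported_chip','tray']:
    for r in bot.spot_in(l,'wrist')[:3]: print(l,round(r['conf'],2),(C[:3,:3]@r['at']+C[:3,3]).round(3))
s=cv2.imread('pics/side0.png')[180:290,200:390]; a=cv2.resize(s,(475,275),interpolation=cv2.INTER_CUBIC)
t=cv2.imread('pics/scene0.png')[140:250,270:460]; b=cv2.resize(t,(475,275),interpolation=cv2.INTER_CUBIC)
a=np.clip(a*1.2,0,255).astype(np.uint8); b=np.clip(b*1.8,0,255).astype(np.uint8)
L=np.vstack([a,b]); w=cv2.resize(im[:,:,::-1],(320,200)); 
cv2.imwrite('pics/crop1.png',np.hstack([L,np.vstack([w,np.zeros((350,320,3),np.uint8)])]))
# clouds by ejector mask
for n in ['scene','side']:
    i2,d=bot.capture(n); r=bot.trace('ejector',n)
    if r:
        P=cloud(n,r[0]['mask'],d); np.save(f'P{n}.npy',P); print(n,len(P))
        for lo,hi in [(.05,.064),(.074,.086),(.104,.115),(.12,.16)]:
            Q=P[(P[:,2]>lo)&(P[:,2]<hi)]
            if len(Q)>10: print(lo,len(Q),Q.mean(0).round(4),cv2.minAreaRect((Q[:,:2]*1000).astype(np.float32)))
```

```text
knob 0.74 [0.677 0.042 0.089]
knob 0.63 [0.508 0.043 0.146]
panel 0.83 [0.58  0.06  0.082]
ejector 0.95 [0.583 0.064 0.077]
used_chip 0.62 [0.678 0.042 0.091]
ported_chip 0.81 [0.655 0.124 0.088]
tray 0.83 [0.766 0.088 0.005]
tray 0.55 [0.507 0.04  0.144]
scene 4158
0.05 609 [0.4969 0.0095 0.0569] ((491.03759765625, 34.60801315307617), (78.57198333740234, 131.47515869140625), 14.785758972167969)
0.074 1481 [0.6369 0.0538 0.0801] ((586.5300903320312, 60.46556854248047), (205.44627380371094, 192.5982666015625), 14.582870483398438)
0.104 646 [0.5731 0.0387 0.1097] ((598.5107421875, 63.17485427856445), (104.50924682617188, 192.2043914794922), 14.624615669250488)
side 6093
0.05 1157 [0.5108 0.0785 0.0575] ((552.188232421875, 68.38008880615234), (212.8867950439453, 148.70767211914062), 15.245726585388184)
0.074 1294 [0.6098 0.0941 0.0811] ((585.216064453125, 65.330810546875), (204.8916778564453, 191.39601135253906), 14.641911506652832)
0.104 886 [0.5656 0.0728 0.1108] ((580.8843383789062, 58.20640563964844), (179.9904327392578, 152.01271057128906), 74.4794921875)
0.12 131 [0.5027 0.05   0.1411] ((503.49871826171875, 48.24012756347656), (20.78929328918457, 26.280466079711914), 81.80485534667969)
```

View pics/crop1.png

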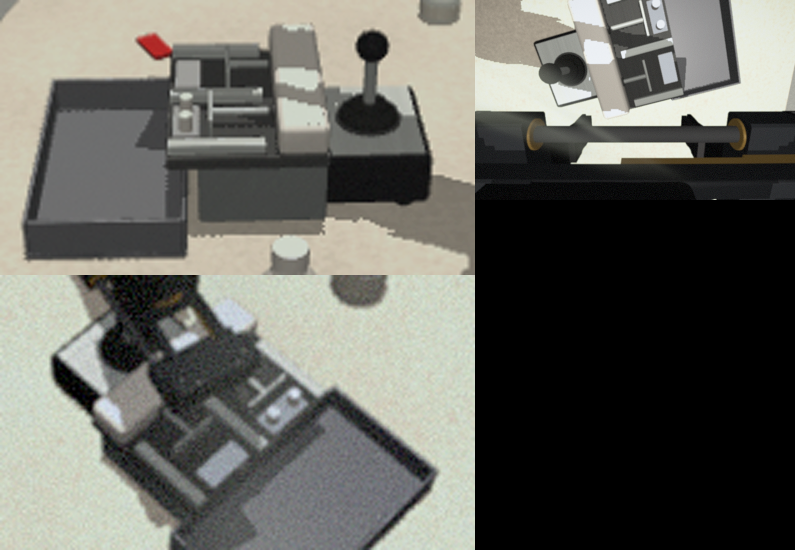

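The candidates are:
- the clear plain slab in the right lane, scene about (358,214), crop (222,465)
- the ported chip in the left lane, crop (285,410)
- the red slab on the bench, scene (311,295)

The used chip is the clear plain one in the **right** (-y) lane, ahead of its blade, as the crop confirms. So the stick leans right. Next I'll work out the knob position and yaw more exactly.

Run:
```python
from h import *
from scipy.optimize import least_squares
a=np.radians(14.65); ex=np.array([np.cos(a),np.sin(a)]); ey=np.array([-ex[1],ex[0]])
print(bot.camera_model('wrist')['tool_from_camera'])
def pr(n,P):
    for nm,lo,hi in [('panel',.052,.062),('deck',.076,.084),('house',.106,.115)]:
        Q=P[(P[:,2]>lo)&(P[:,2]<hi)]; u=Q[:,:2]@ex*1000; v=Q[:,:2]@ey*1000
        print(n,nm,len(Q),np.percentile(u,[1,50,99]).round(1),np.percentile(v,[1,50,99]).round(1))
Ps={n:np.load(f'P{n}.npy') for n in ['scene','side']}
Ps['wrist']=cloud('wrist',np.ones((400,640),bool),np.load('w0.npy'))
w=Ps['wrist']; Ps['wrist']=w[(abs(w[:,0]-.585)<.15)&(abs(w[:,1]-.06)<.14)]
for n,P in Ps.items():
    pr(n,P)
    Q=P[(P[:,2]>.125)&(P[:,2]<.156)&(np.hypot(P[:,0]-.506,P[:,1]-.04)<.025)]
    if len(Q)>20:
        r=least_squares(lambda c:np.linalg.norm(Q-c,axis=1)-.015,[.506,.04,.135],loss='soft_l1',f_scale=.001)
        print(n,'knob',len(Q),r.x.round(4),'uv',(r.x[:2]@ex*1000).round(1),(r.x[:2]@ey*1000).round(1))
```

```text
[[-7.40546662e-04 -9.70333284e-01 -2.41770075e-01  6.52720995e-02]
 [ 9.99999470e-01 -5.45585798e-04 -8.73334760e-04  2.95076857e-04]
 [ 7.15519467e-04 -2.41770594e-01  9.70333174e-01 -1.63501066e-01]
 [ 0.00000000e+00  0.00000000e+00  0.00000000e+00  1.00000000e+00]]
scene panel 565 [446.4 481.4 519.8] [-154.  -124.3  -30.9]
scene deck 1293 [496.  634.  684.7] [-185.1 -114.4   -3.2]
scene house 612 [544.  562.3 586.7] [-183.4 -135.9    2. ]
side panel 1054 [447.3 504.1 650.6] [-145.3  -47.1    0.3]
side deck 1122 [487.1 618.5 684.7] [-170.6  -58.3    9.8]
side house 847 [498.4 566.2 587.7] [-173.7  -72.1    7.8]
side knob 127 [0.504  0.0412 0.1368] uv 498.1 -87.6
wrist panel 8248 [448.  490.5 529. ] [-150.8  -65.8  -24.5]
wrist deck 16454 [493.8 622.3 684.1] [-181.5  -84.6   -8.5]
wrist house 13806 [544.1 566.1 587.2] [-178.7  -81.7   -1.4]
wrist knob 1595 [0.5042 0.0409 0.1364] uv 498.1 -87.9
```

>>> move_arm:
  increments:
    - {"xyz":[0,0,0],"roll":0.12,"grip":100}
    - {"xyz":[0,0,0],"roll":0.12,"grip":100}
    - {"xyz":[0,0,0],"roll":0.12,"grip":100}
    - {"xyz":[0,0,0],"roll":0.12,"grip":100}
    - {"xyz":[0,0,0],"roll":0.12,"grip":100}

```text
time_s: 1.67
position: [0.625, 0.0, 0.2226]
tcp_rot: [[0.57, 0.822, 0.0], [0.822, -0.57, 0.0], [0.0, 0.0, -1.0]]
force: [0.2, -0.2, -0.5]
opening: 1.0
grasp_force: 0.0
```

>>> move_arm:
  increments:
    - {"xyz":[0,0,0],"roll":0.12,"grip":100}
    - {"xyz":[0,0,0],"roll":0.12,"grip":100}
    - {"xyz":[0,0,0],"roll":0.12,"grip":100}
    - {"xyz":[0,0,0],"roll":0.12,"grip":100}
    - {"xyz":[0,0,0],"roll":0.12,"grip":100}

```text
time_s: 2.08
position: [0.625, 0.0001, 0.2225]
tcp_rot: [[0.934, 0.357, -0.0], [0.357, -0.934, 0.0], [-0.0, -0.0, -1.0]]
force: [0.7, -0.2, 0.2]
opening: 1.0
grasp_force: 0.0
```

>>> move_arm:
  increments:
    - {"xyz":[0,0,0],"roll":0.115,"grip":100}
    - {"xyz":[-27,-18,0],"roll":0,"grip":100}
    - {"xyz":[-27,-18,0],"roll":0,"grip":100}
    - {"xyz":[-26,-17,0],"roll":0,"grip":100}
    - {"xyz":[-26,-17,0],"roll":0,"grip":100}

```text
time_s: 2.5
position: [0.5033, 0.0413, 0.2224]
tcp_rot: [[0.968, 0.253, -0.0], [0.253, -0.968, 0.0], [-0.0, -0.0, -1.0]]
force: [0.5, 0.6, -0.3]
opening: 1.0
grasp_force: 0.0
```

>>> move_arm:
  increments:
    - {"xyz":[0,0,0],"roll":0,"grip":100}
    - {"xyz":[0,0,0],"roll":0,"grip":100}
    - {"xyz":[0,0,0],"roll":0,"grip":100}

```text
time_s: 2.75
position: [0.506, 0.0407, 0.2232]
tcp_rot: [[0.967, 0.253, 0.003], [0.253, -0.967, -0.0], [0.002, 0.001, -1.0]]
force: [0.3, -0.3, 0.1]
opening: 0.999
grasp_force: 0.0
```

>>> move_arm:
  increments:
    - {"xyz":[0,0,20],"roll":0,"grip":100}
    - {"xyz":[0,0,20],"roll":0,"grip":100}
    - {"xyz":[0,0,20],"roll":0,"grip":100}
    - {"xyz":[0,0,20],"roll":0,"grip":100}
    - {"xyz":[0,0,20],"roll":0,"grip":100}

```text
time_s: 3.17
position: [0.5071, 0.0402, 0.1217]
tcp_rot: [[0.968, 0.252, 0.003], [0.252, -0.968, -0.0], [0.003, 0.001, -1.0]]
force: [0.4, 0.6, 0.3]
opening: 0.997
grasp_force: 0.0
```

>>> move_arm:
  increments:
    - {"xyz":[0,0,2],"roll":0,"grip":100}
    - {"xyz":[0,0,0],"roll":0,"grip":100}
    - {"xyz":[0,0,0],"roll":0,"grip":100}

```text
time_s: 3.42
position: [0.5063, 0.0405, 0.121]
tcp_rot: [[0.968, 0.253, 0.002], [0.253, -0.968, -0.0], [0.002, 0.001, -1.0]]
force: [-1.1, 0.1, 0.9]
opening: 1.002
grasp_force: 0.0
```

Run:
```python
from h import *
im,d=bot.capture('side'); a=cv2.resize(im[100:290,180:420,::-1],(480,380))
w,d=bot.capture('wrist'); w=cv2.resize(w[:,:,::-1],(320,200))
cv2.imwrite('pics/c2.png',np.hstack([a,np.vstack([w,np.zeros((180,320,3),np.uint8)])]))
for i in range(4):
    bot.capture('side'); s=bot.read_state(); print(s['time_s'],s['position'].round(4),s['force'].round(2))
```

```text
3.5667 [0.506  0.0407 0.1217] [0.18 0.15 0.1 ]
3.6167 [0.5058 0.0408 0.1217] [-0.02 -0.6  -0.56]
3.6667 [0.5055 0.0408 0.1216] [ 0.34 -0.69 -1.16]
3.7167 [0.5053 0.0409 0.1214] [ 1.01 -0.15  0.03]
```

View pics/c2.png

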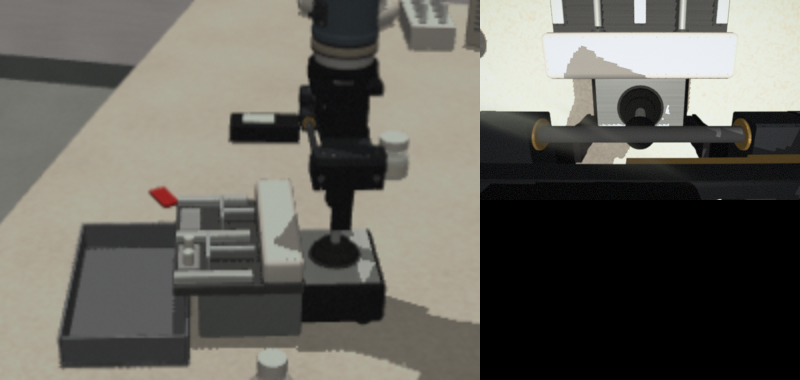

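The side view shows the fingers straddling the knob, with only the far (-y) lane's clear chip ahead of its blade. The wrist view shows the knob centred between the pads, clear of the housing. I'll start pushing along tool +y.

>>> move_arm:
  increments:
    - {"xyz":[0,5,0],"roll":0,"grip":100}
    - {"xyz":[0,5,0],"roll":0,"grip":100}
    - {"xyz":[0,5,0],"roll":0,"grip":100}
    - {"xyz":[0,5,0],"roll":0,"grip":100}
    - {"xyz":[0,3,0],"roll":0,"grip":100}

```text
time_s: 4.13
position: [0.511, 0.0178, 0.1206]
tcp_rot: [[0.968, 0.252, 0.0], [0.252, -0.968, -0.0], [0.0, 0.0, -1.0]]
force: [1.3, 0.4, -0.8]
opening: 0.999
grasp_force: 0.0
```

>>> move_arm:
  increments:
    - {"xyz":[0,2,0],"roll":0,"grip":100}
    - {"xyz":[0,2,0],"roll":0,"grip":100}
    - {"xyz":[0,2,0],"roll":0,"grip":100}
    - {"xyz":[0,2,0],"roll":0,"grip":100}
    - {"xyz":[0,2,0],"roll":0,"grip":100}

```text
time_s: 4.55
position: [0.513, 0.009, 0.1205]
tcp_rot: [[0.967, 0.253, -0.0], [0.253, -0.967, 0.0], [-0.0, -0.0, -1.0]]
force: [0.5, 0.3, 0.8]
opening: 0.999
grasp_force: 0.2
```

>>> move_arm:
  increments:
    - {"xyz":[0,1.5,0],"roll":0,"grip":100}
    - {"xyz":[0,1.5,0],"roll":0,"grip":100}
    - {"xyz":[0,1.5,0],"roll":0,"grip":100}
    - {"xyz":[0,1.5,0],"roll":0,"grip":100}
    - {"xyz":[0,0,0],"roll":0,"grip":100}

```text
time_s: 4.97
position: [0.5147, 0.003, 0.1206]
tcp_rot: [[0.967, 0.253, 0.0], [0.253, -0.967, -0.0], [0.0, 0.0, -1.0]]
force: [1.1, 0.2, 0.8]
opening: 0.995
grasp_force: 0.2
```

```bash
cat > f.py <<'E'
from h import *
a=np.radians(14.65); ex=np.array([np.cos(a),np.sin(a)]); ey=np.array([-ex[1],ex[0]])
F=[]
for i in range(4):
    bot.capture('side'); s=bot.read_state(); F.append(s['force'])
F=np.mean(F,0); p=s['position']
print(s['time_s'],'u,v,z',(p[:2]@ex*1000).round(1),(p[:2]@ey*1000).round(1),p[2].round(4),'travel past contact',(-(p[:2]@ey)*1000-87.8-28.5).round(1),'Fu,Fv,Fz',(F[:2]@ex).round(2),(F[:2]@ey).round(2),F[2].round(2))
E
python3 f.py
```

```text
5.1667 u,v,z 498.6 -127.0 0.1205 travel past contact 10.7 Fu,Fv,Fz 0.56 0.48 0.27
```

>>> move_arm:
  increments:
    - {"xyz":[0,1.5,0],"roll":0,"grip":100}
    - {"xyz":[0,1.5,0],"roll":0,"grip":100}
    - {"xyz":[0,1.5,0],"roll":0,"grip":100}
    - {"xyz":[0,1.5,0],"roll":0,"grip":100}
    - {"xyz":[0,0,0],"roll":0,"grip":100}

```text
time_s: 5.58
position: [0.5163, -0.0029, 0.1206]
tcp_rot: [[0.968, 0.253, 0.0], [0.253, -0.968, -0.0], [0.0, 0.0, -1.0]]
force: [0.2, 0.2, -0.2]
opening: 0.997
grasp_force: 0.3
```

```bash
python3 f.py
```

```text
5.7833 u,v,z 498.6 -133.0 0.1205 travel past contact 16.7 Fu,Fv,Fz -0.26 0.79 0.84
```

>>> move_arm:
  increments:
    - {"xyz":[0,1,0],"roll":0,"grip":100}
    - {"xyz":[0,0,0],"roll":0,"grip":100}

```text
time_s: 5.95
position: [0.5164, -0.0036, 0.1206]
tcp_rot: [[0.967, 0.253, 0.0], [0.253, -0.967, -0.0], [0.0, 0.0, -1.0]]
force: [-0.3, 0.7, 0.8]
opening: 0.997
grasp_force: 0.4
```

```bash
python3 f.py
```

```text
6.15 u,v,z 498.7 -134.0 0.1206 travel past contact 17.7 Fu,Fv,Fz -0.36 0.56 0.56
```

```bash
cat >> f.py <<'E'
from scipy.optimize import least_squares
im,d=bot.capture('wrist'); P=cloud('wrist',np.ones(d.shape,bool),d)
k=np.r_[p[:2]+ey*.0285,.133]
Q=P[(np.linalg.norm(P-k,axis=1)<.024)&(P[:,2]>.128)&(im.reshape(-1,3)[ (d.ravel()>0)].max(1)<70)]
if len(Q)>50:
    r=least_squares(lambda c:np.linalg.norm(Q-c,axis=1)-.015,k,loss='soft_l1',f_scale=.001).x
    print('knob',len(Q),'v off upright',(r[:2]@ey*1000+87.8).round(1),'u',(r[:2]@ex*1000).round(1),'z',r[2].round(4))
for l in ['used_chip','ported_chip']:
    for n in ['wrist']:
        C=w2c(n)[1]
        for q in bot.spot_in(l,n)[:2]:
            x=C[:3,:3]@q['at']+C[:3,3]; print(l,round(q['conf'],2),'u,v rel',(x[:2]@ex*1000-628).round(),(x[:2]@ey*1000+87.8).round(),x[2].round(3))
E
python3 f.py
```

```text
6.35 u,v,z 498.7 -134.0 0.1206 travel past contact 17.7 Fu,Fv,Fz 0.35 1.38 -0.09
knob 1711 v off upright -16.1 u 498.4 z 0.1347
```

>>> move_arm:
  increments:
    - {"xyz":[0,1,0],"roll":0,"grip":100}
    - {"xyz":[0,0,0],"roll":0,"grip":100}

```text
time_s: 6.67
position: [0.5167, -0.0047, 0.1205]
tcp_rot: [[0.967, 0.253, 0.0], [0.253, -0.967, -0.0], [0.0, 0.0, -1.0]]
force: [-0.8, 1.3, 0.1]
opening: 1.001
grasp_force: 0.4
```

```bash
python3 f.py
```

```text
6.8667 u,v,z 498.6 -135.1 0.1205 travel past contact 18.8 Fu,Fv,Fz -0.02 0.9 0.18
knob 1707 v off upright -17.1 u 498.5 z 0.1344
```

The stick is leaning about 17 mm (0.19 rad). I'll go on in 1 mm steps and watch the force.

>>> move_arm:
  increments:
    - {"xyz":[0,1,0],"roll":0,"grip":100}
    - {"xyz":[0,1,0],"roll":0,"grip":100}
    - {"xyz":[0,0,0],"roll":0,"grip":100}

```text
time_s: 7.27
position: [0.5171, -0.0066, 0.1205]
tcp_rot: [[0.967, 0.253, -0.0], [0.253, -0.967, -0.0], [-0.0, 0.0, -1.0]]
force: [-0.2, 1.4, -1.0]
opening: 1.003
grasp_force: 0.5
```

```bash
python3 f.py
```

```text
7.4667 u,v,z 498.6 -137.0 0.1205 travel past contact 20.7 Fu,Fv,Fz 0.32 1.11 -0.34
knob 1708 v off upright -19.1 u 498.3 z 0.134
```

>>> move_arm:
  increments:
    - {"xyz":[0,1,0],"roll":0,"grip":100}
    - {"xyz":[0,0,0],"roll":0,"grip":100}

```text
time_s: 7.78
position: [0.5174, -0.0075, 0.1205]
tcp_rot: [[0.967, 0.253, -0.0], [0.253, -0.967, -0.0], [-0.0, -0.0, -1.0]]
force: [-0.6, 1.4, -0.8]
opening: 0.999
grasp_force: 0.6
```

```bash
python3 f.py
```

```text
7.9833 u,v,z 498.6 -138.0 0.1205 travel past contact 21.7 Fu,Fv,Fz -0.1 1.28 -1.09
knob 1708 v off upright -20.1 u 498.4 z 0.1338
```

>>> move_arm:
  increments:
    - {"xyz":[0,1,0],"roll":0,"grip":100}
    - {"xyz":[0,0,0],"roll":0,"grip":100}
    - {"xyz":[0,0,0],"roll":0,"grip":100}

```text
time_s: 8.38
position: [0.5176, -0.0085, 0.1205]
tcp_rot: [[0.967, 0.253, -0.0], [0.253, -0.967, -0.0], [-0.0, 0.0, -1.0]]
force: [-0.1, 1.9, -1.7]
opening: 1.0
grasp_force: 0.6
```

```bash
python3 f.py
```

```text
8.5833 u,v,z 498.6 -139.0 0.1205 travel past contact 22.7 Fu,Fv,Fz -0.42 1.7 -0.91
knob 1690 v off upright -21.1 u 498.4 z 0.1335
```

>>> move_arm:
  increments:
    - {"xyz":[0,1,0],"roll":0,"grip":100}
    - {"xyz":[0,0,0],"roll":0,"grip":100}

```text
time_s: 8.9
position: [0.5179, -0.0095, 0.1205]
tcp_rot: [[0.967, 0.253, 0.0], [0.253, -0.967, -0.0], [0.0, 0.0, -1.0]]
force: [0.1, 1.5, -0.6]
opening: 1.002
grasp_force: 0.7
```

```bash
python3 f.py
```

```text
9.1 u,v,z 498.7 -140.0 0.1206 travel past contact 23.7 Fu,Fv,Fz -0.05 1.59 -1.3
knob 1701 v off upright -22.1 u 498.4 z 0.1333
```

>>> move_arm:
  increments:
    - {"xyz":[0,1,0],"roll":0,"grip":100}
    - {"xyz":[0,0,0],"roll":0,"grip":100}

```text
time_s: 9.42
position: [0.5182, -0.0104, 0.1205]
tcp_rot: [[0.967, 0.253, 0.0], [0.253, -0.967, -0.0], [0.0, 0.0, -1.0]]
force: [-0.7, 1.7, -1.1]
opening: 0.997
grasp_force: 0.7
```

```bash
python3 f.py
```

```text
9.6167 u,v,z 498.7 -141.1 0.1206 travel past contact 24.8 Fu,Fv,Fz -0.12 1.22 -1.15
knob 1691 v off upright -23.1 u 498.4 z 0.1331
```

>>> move_arm:
  increments:
    - {"xyz":[0,1,0],"roll":0,"grip":100}
    - {"xyz":[0,0,0],"roll":0,"grip":100}
    - {"xyz":[0,0,0],"roll":0,"grip":100}

```text
time_s: 10.02
position: [0.5184, -0.0114, 0.1205]
tcp_rot: [[0.967, 0.253, -0.0], [0.253, -0.967, -0.0], [-0.0, 0.0, -1.0]]
force: [0.0, 1.3, -1.6]
opening: 0.999
grasp_force: 0.7
```

>>> move_arm:
  increments:
    - {"xyz":[0,1,0],"roll":0,"grip":100}
    - {"xyz":[0,0,0],"roll":0,"grip":100}
    - {"xyz":[0,0,0],"roll":0,"grip":100}

```text
time_s: 10.27
position: [0.5187, -0.0123, 0.1205]
tcp_rot: [[0.967, 0.253, 0.0], [0.253, -0.967, -0.0], [0.0, 0.0, -1.0]]
force: [0.0, 1.9, -1.2]
opening: 0.999
grasp_force: 0.7
```

>>> move_arm:
  increments:
    - {"xyz":[0,1,0],"roll":0,"grip":100}
    - {"xyz":[0,0,0],"roll":0,"grip":100}
    - {"xyz":[0,0,0],"roll":0,"grip":100}

```text
time_s: 10.52
position: [0.5189, -0.0133, 0.1205]
tcp_rot: [[0.967, 0.253, -0.0], [0.253, -0.967, -0.0], [-0.0, 0.0, -1.0]]
force: [-0.4, 1.4, -1.9]
opening: 1.0
grasp_force: 0.8
```

>>> move_arm:
  increments:
    - {"xyz":[0,1,0],"roll":0,"grip":100}
    - {"xyz":[0,0,0],"roll":0,"grip":100}
    - {"xyz":[0,0,0],"roll":0,"grip":100}

```text
time_s: 10.77
position: [0.5192, -0.0143, 0.1205]
tcp_rot: [[0.967, 0.253, 0.0], [0.253, -0.967, 0.0], [0.0, -0.0, -1.0]]
force: [-0.8, 1.8, -0.8]
opening: 0.997
grasp_force: 0.8
```

```bash
python3 f.py
```

```text
10.9667 u,v,z 498.7 -145.0 0.1206 travel past contact 28.7 Fu,Fv,Fz 0.09 1.71 -1.35
knob 1688 v off upright -27.1 u 498.3 z 0.1319
```

Lean is 0.305 rad and no stop yet, so I'll continue.

>>> move_arm:
  increments:
    - {"xyz":[0,1,0],"roll":0,"grip":100}
    - {"xyz":[0,0,0],"roll":0,"grip":100}
    - {"xyz":[0,0,0],"roll":0,"grip":100}

```text
time_s: 11.37
position: [0.5194, -0.0152, 0.1205]
tcp_rot: [[0.967, 0.253, 0.0], [0.253, -0.967, -0.0], [0.0, 0.0, -1.0]]
force: [-0.6, 2.0, -1.4]
opening: 1.002
grasp_force: 0.9
```

>>> move_arm:
  increments:
    - {"xyz":[0,1,0],"roll":0,"grip":100}
    - {"xyz":[0,0,0],"roll":0,"grip":100}
    - {"xyz":[0,0,0],"roll":0,"grip":100}

```text
time_s: 11.62
position: [0.5197, -0.0162, 0.1205]
tcp_rot: [[0.967, 0.253, 0.0], [0.253, -0.967, -0.0], [0.0, 0.0, -1.0]]
force: [-0.1, 1.9, -1.5]
opening: 0.999
grasp_force: 0.9
```

>>> move_arm:
  increments:
    - {"xyz":[0,1,0],"roll":0,"grip":100}
    - {"xyz":[0,0,0],"roll":0,"grip":100}
    - {"xyz":[0,0,0],"roll":0,"grip":100}

```text
time_s: 11.87
position: [0.5199, -0.0172, 0.1206]
tcp_rot: [[0.967, 0.253, 0.0], [0.253, -0.967, -0.0], [0.0, 0.0, -1.0]]
force: [-0.2, 0.9, -1.5]
opening: 0.998
grasp_force: 1.0
```

>>> move_arm:
  increments:
    - {"xyz":[0,1,0],"roll":0,"grip":100}
    - {"xyz":[0,0,0],"roll":0,"grip":100}
    - {"xyz":[0,0,0],"roll":0,"grip":100}

```text
time_s: 12.12
position: [0.5201, -0.0181, 0.1205]
tcp_rot: [[0.967, 0.253, -0.0], [0.253, -0.967, -0.0], [-0.0, -0.0, -1.0]]
force: [-0.5, 1.9, -2.0]
opening: 1.001
grasp_force: 1.0
```

```bash
python3 f.py
```

```text
12.3167 u,v,z 498.6 -149.0 0.1205 travel past contact 32.7 Fu,Fv,Fz -0.36 2.22 -2.16
knob 1673 v off upright -31.1 u 498.2 z 0.1306
```

>>> move_arm:
  increments:
    - {"xyz":[0,1,0],"roll":0,"grip":100}
    - {"xyz":[0,0,0],"roll":0,"grip":100}
    - {"xyz":[0,0,0],"roll":0,"grip":100}

```text
time_s: 12.72
position: [0.5204, -0.0191, 0.1206]
tcp_rot: [[0.967, 0.253, 0.0], [0.253, -0.967, 0.0], [0.0, 0.0, -1.0]]
force: [-0.4, 2.4, -1.2]
opening: 0.994
grasp_force: 1.0
```

>>> move_arm:
  increments:
    - {"xyz":[0,1,0],"roll":0,"grip":100}
    - {"xyz":[0,0,0],"roll":0,"grip":100}
    - {"xyz":[0,0,0],"roll":0,"grip":100}

```text
time_s: 12.97
position: [0.5207, -0.0201, 0.1205]
tcp_rot: [[0.967, 0.253, -0.0], [0.253, -0.967, -0.0], [-0.0, 0.0, -1.0]]
force: [-0.6, 2.3, -1.6]
opening: 0.998
grasp_force: 1.1
```

>>> move_arm:
  increments:
    - {"xyz":[0,1,0],"roll":0,"grip":100}
    - {"xyz":[0,0,0],"roll":0,"grip":100}
    - {"xyz":[0,0,0],"roll":0,"grip":100}

```text
time_s: 13.22
position: [0.5209, -0.021, 0.1205]
tcp_rot: [[0.967, 0.253, -0.0], [0.253, -0.967, 0.0], [-0.0, -0.0, -1.0]]
force: [-0.3, 3.1, -1.9]
opening: 0.997
grasp_force: 1.2
```

```bash
python3 f.py; python3 -c "
from h import *
im,d=bot.capture('side'); s=bot.capture('scene')[0]
a=cv2.resize(im[180:290,200:390,::-1],(475,275)); b=cv2.resize(s[140:250,270:460,::-1],(475,275))
cv2.imwrite('pics/c3.png',np.vstack([a,np.clip(b*1.8,0,255).astype(np.uint8)]))"
```

```text
13.4167 u,v,z 498.7 -152.0 0.1205 travel past contact 35.7 Fu,Fv,Fz 0.34 2.35 -2.17
knob 1649 v off upright -34.2 u 498.0 z 0.1297
used_chip 0.6 u,v rel -120.0 -35.0 0.135
```

View pics/c3.png

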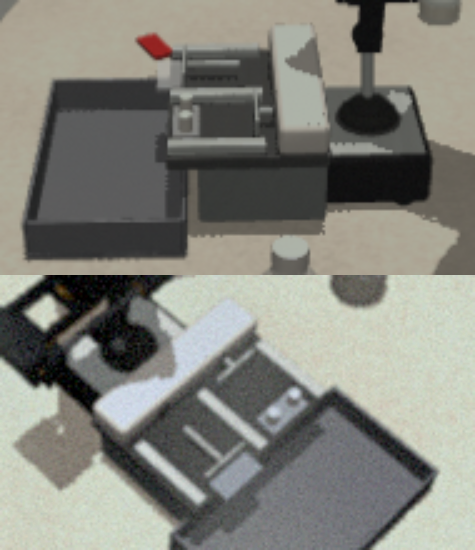

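The used chip now hangs partly over the drop edge at crop (235,475), pushed by its blade. The ported chip and its blade are clear. A few mm remain.

>>> move_arm:
  increments:
    - {"xyz":[0,1,0],"roll":0,"grip":100}
    - {"xyz":[0,0,0],"roll":0,"grip":100}
    - {"xyz":[0,0,0],"roll":0,"grip":100}

```text
time_s: 13.92
position: [0.5212, -0.022, 0.1205]
tcp_rot: [[0.967, 0.253, -0.0], [0.253, -0.967, -0.0], [-0.0, 0.0, -1.0]]
force: [-0.4, 2.3, -2.5]
opening: 0.998
grasp_force: 1.2
```

>>> move_arm:
  increments:
    - {"xyz":[0,1,0],"roll":0,"grip":100}
    - {"xyz":[0,0,0],"roll":0,"grip":100}
    - {"xyz":[0,0,0],"roll":0,"grip":100}

```text
time_s: 14.17
position: [0.5214, -0.0229, 0.1205]
tcp_rot: [[0.967, 0.253, -0.0], [0.253, -0.967, 0.0], [-0.0, -0.0, -1.0]]
force: [-1.7, 2.0, -1.4]
opening: 0.997
grasp_force: 1.3
```

>>> move_arm:
  increments:
    - {"xyz":[0,1,0],"roll":0,"grip":100}
    - {"xyz":[0,0,0],"roll":0,"grip":100}
    - {"xyz":[0,0,0],"roll":0,"grip":100}

```text
time_s: 14.42
position: [0.5212, -0.0235, 0.1204]
tcp_rot: [[0.968, 0.253, -0.001], [0.253, -0.968, 0.001], [-0.001, -0.001, -1.0]]
force: [-1.1, 4.0, -2.7]
opening: 1.0
grasp_force: 2.3
```

```bash
python3 f.py
```

```text
14.6167 u,v,z 498.4 -154.6 0.1204 travel past contact 38.3 Fu,Fv,Fz 0.27 5.01 -2.68
knob 1625 v off upright -36.7 u 497.6 z 0.1289
used_chip 0.43 u,v rel -62.0 -4.0 0.1
```

The force has risen to 5 N at 0.42 rad, so this is the stop. I'll check the chip before holding.

```bash
python3 -c "
from h import *
im,d=bot.capture('side'); s=bot.capture('scene')[0]
a=cv2.resize(im[180:290,200:390,::-1],(475,275)); b=cv2.resize(s[140:250,270:460,::-1],(475,275))
cv2.imwrite('pics/c4.png',np.vstack([a,np.clip(b*1.8,0,255).astype(np.uint8)]))"; python3 f.py
```

```text
15.0667 u,v,z 498.4 -154.7 0.1204 travel past contact 38.4 Fu,Fv,Fz 0.2 4.99 -3.07
knob 1622 v off upright -36.6 u 497.6 z 0.1288
```

View pics/c4.png

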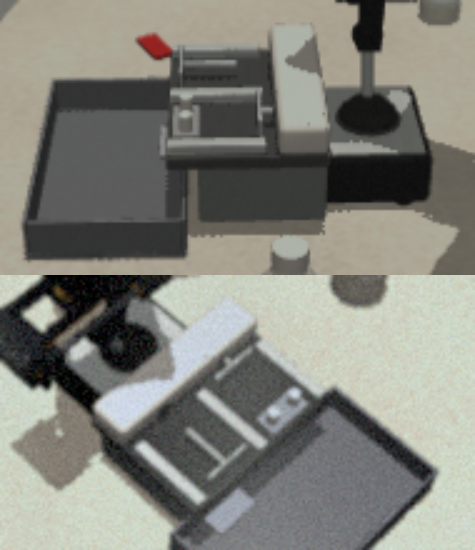

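The chip is now in the tray at scene crop (232,510), off the deck. The ejector has not moved. I'll hold it there.

>>> move_arm:
  increments:
    - {"xyz":[0,0,0],"roll":0,"grip":100}
    - {"xyz":[0,0,0],"roll":0,"grip":100}
    - {"xyz":[0,0,0],"roll":0,"grip":100}
    - {"xyz":[0,0,0],"roll":0,"grip":100}
    - {"xyz":[0,0,0],"roll":0,"grip":100}

```text
time_s: 15.63
position: [0.5213, -0.0236, 0.1204]
tcp_rot: [[0.967, 0.253, -0.001], [0.253, -0.967, 0.001], [-0.001, -0.001, -1.0]]
force: [-1.4, 4.3, -2.4]
opening: 1.001
grasp_force: 2.6
```

>>> move_arm:
  increments:
    - {"xyz":[0,0,0],"roll":0,"grip":100}
    - {"xyz":[0,0,0],"roll":0,"grip":100}
    - {"xyz":[0,0,0],"roll":0,"grip":100}
    - {"xyz":[0,0,0],"roll":0,"grip":100}
    - {"xyz":[0,0,0],"roll":0,"grip":100}

```text
time_s: 16.05
position: [0.5213, -0.0236, 0.1204]
tcp_rot: [[0.967, 0.253, -0.001], [0.253, -0.967, 0.001], [-0.001, -0.001, -1.0]]
force: [-1.4, 4.8, -2.5]
opening: 1.005
grasp_force: 2.6
```

>>> move_arm:
  increments:
    - {"xyz":[0,0,0],"roll":0,"grip":100}
    - {"xyz":[0,0,0],"roll":0,"grip":100}
    - {"xyz":[0,0,0],"roll":0,"grip":100}
    - {"xyz":[0,0,0],"roll":0,"grip":100}
    - {"xyz":[0,0,0],"roll":0,"grip":100}

```text
time_s: 16.47
position: [0.5213, -0.0236, 0.1204]
tcp_rot: [[0.967, 0.253, -0.001], [0.253, -0.967, 0.001], [-0.001, -0.001, -1.0]]
force: [-1.0, 4.7, -3.9]
opening: 1.003
grasp_force: 2.6
```

>>> move_arm:
  increments:
    - {"xyz":[0,0,0],"roll":0,"grip":100}
    - {"xyz":[0,0,0],"roll":0,"grip":100}
    - {"xyz":[0,0,0],"roll":0,"grip":100}
    - {"xyz":[0,0,0],"roll":0,"grip":100}
    - {"xyz":[0,0,0],"roll":0,"grip":100}

```text
time_s: 16.88
position: [0.5213, -0.0236, 0.1204]
tcp_rot: [[0.967, 0.253, -0.001], [0.253, -0.967, 0.0], [-0.001, -0.001, -1.0]]
force: [-1.7, 5.6, -2.9]
opening: 0.997
grasp_force: 2.6
```

>>> move_arm:
  increments:
    - {"xyz":[0,-4,0],"roll":0,"grip":100}
    - {"xyz":[0,-5,0],"roll":0,"grip":100}
    - {"xyz":[0,-5,0],"roll":0,"grip":100}
    - {"xyz":[0,-5,0],"roll":0,"grip":100}
    - {"xyz":[0,-5,0],"roll":0,"grip":100}

```text
time_s: 17.3
position: [0.5161, -0.0005, 0.1209]
tcp_rot: [[0.967, 0.253, 0.002], [0.253, -0.967, -0.001], [0.001, 0.001, -1.0]]
force: [-0.8, 0.3, 0.3]
opening: 0.997
grasp_force: 0.2
```

>>> move_arm:
  increments:
    - {"xyz":[0,-5,0],"roll":0,"grip":100}
    - {"xyz":[0,-5,0],"roll":0,"grip":100}
    - {"xyz":[0,-5,0],"roll":0,"grip":100}
    - {"xyz":[0,-5,0],"roll":0,"grip":100}
    - {"xyz":[0,-5,0],"roll":0,"grip":100}

```text
time_s: 17.72
position: [0.5092, 0.024, 0.1205]
tcp_rot: [[0.967, 0.253, 0.0], [0.253, -0.967, -0.0], [0.0, 0.0, -1.0]]
force: [0.3, 0.1, -0.5]
opening: 1.001
grasp_force: 0.0
```

>>> move_arm:
  increments:
    - {"xyz":[0,-6,0],"roll":0,"grip":100}
    - {"xyz":[0,-6,0],"roll":0,"grip":100}
    - {"xyz":[0,-6,0],"roll":0,"grip":100}
    - {"xyz":[0,0,0],"roll":0,"grip":100}
    - {"xyz":[0,0,0],"roll":0,"grip":100}

```text
time_s: 18.13
position: [0.5046, 0.0413, 0.1205]
tcp_rot: [[0.967, 0.254, -0.0], [0.254, -0.967, -0.0], [-0.0, 0.0, -1.0]]
force: [-0.1, -0.1, -0.5]
opening: 0.999
grasp_force: 0.0
```

```bash
python3 f.py
```

```text
18.3333 u,v,z 498.8 -88.4 0.1206 travel past contact -27.9 Fu,Fv,Fz -0.06 0.07 0.12
knob 448 v off upright 29.4 u 505.7 z 0.1385
used_chip 0.75 u,v rel -47.0 238.0 0.01
```

Centred again with no contact. (The knob fit searched the wrong place this time.) I'll raise the hand and check.

>>> move_arm:
  increments:
    - {"xyz":[0,0,-20],"roll":0,"grip":100}
    - {"xyz":[0,0,-20],"roll":0,"grip":100}
    - {"xyz":[0,0,-20],"roll":0,"grip":100}
    - {"xyz":[0,0,-20],"roll":0,"grip":100}
    - {"xyz":[0,0,-20],"roll":0,"grip":100}

```text
time_s: 18.9
position: [0.5045, 0.0408, 0.2214]
tcp_rot: [[0.968, 0.253, -0.0], [0.253, -0.968, 0.0], [-0.0, -0.0, -1.0]]
force: [-0.4, -0.5, 0.2]
opening: 0.997
grasp_force: 0.0
```

>>> move_arm:
  increments:
    - {"xyz":[0,0,0],"roll":0,"grip":100}
    - {"xyz":[0,0,0],"roll":0,"grip":100}
    - {"xyz":[0,0,0],"roll":0,"grip":100}
    - {"xyz":[0,0,0],"roll":0,"grip":100}

```text
time_s: 19.23
position: [0.5037, 0.041, 0.2193]
tcp_rot: [[0.967, 0.253, -0.003], [0.253, -0.967, 0.0], [-0.003, -0.001, -1.0]]
force: [-0.1, -0.4, 0.2]
opening: 1.0
grasp_force: 0.0
```

```bash
python3 -c "
from h import *
im,d=bot.capture('side'); s=bot.capture('scene')[0]
a=cv2.resize(im[180:290,200:390,::-1],(475,275)); b=cv2.resize(s[140:250,270:460,::-1],(475,275))
cv2.imwrite('pics/c5.png',np.vstack([a,np.clip(b*1.8,0,255).astype(np.uint8)]))"
```

```text
(no output)
```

View pics/c5.png

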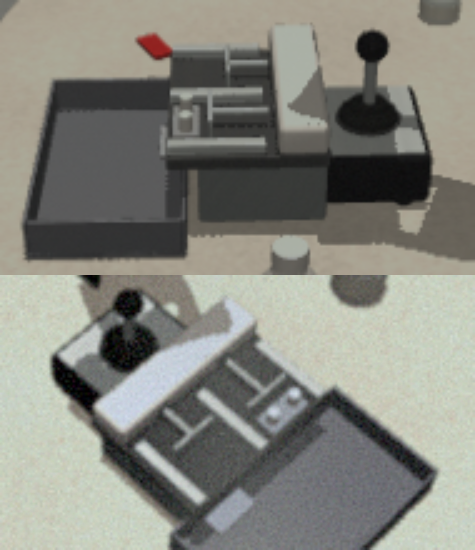

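The stick is upright at crop (372,48), and both blades are back. The chip is in the tray at (230,510), and the ported chip, ejector and tray are unmoved. I'll hand in.

```bash
python3 -c "
from rig import bot
print(bot.hand_in())"
```

```text
the job is handed in; nothing more can be done
None
```

The used chip from the right lane is in the waste tray. I held the stick at its stop (about 5 N) for just over two seconds, then let it spring back upright. In the final pictures nothing else had moved, and the job is handed in, with no verdict returned.

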